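# Carry the freshly painted ball on its tray to the site model

### The job

Throw the dock's red-knobbed lever to its green seat and leave its pointer over it, which frees the tray; then lift the tray out by its orange handle and carry it with the painted ball loose in its hole, without tipping the ball out, touching its wet paint, touching the model or disturbing the other things. Finish while still holding the tray level and still in the gripper, with the ball over the model's yellow plot and the tray's underside about 10 cm above the plot.

Things in the scene. Friction and masses are not known exactly. Their poses are not given: they have to be found in the camera images.
- tray: Plywood tray 80 x 150 x 8 mm (x, y, z) in the dock between four lips (2.5 mm play, 2 mm below its top). Origin: centre of its underside; z up, y along its long side. Central orange upright handle: 12 mm thick in x, 30 mm wide in y, 8 to 70 mm above the origin. Ball's 18 mm seat hole at y = +50; brass counterweight (20 mm disc, top at 14 mm) at y = -50 balances it about the handle. About 0.1 kg.
- tray_pocket (a point): Where the ball's centre is when it sits in the tray's seat hole: tray frame (0, 50, 23.3) mm.
- ball: Blue, freshly painted wooden ball, 36 mm across, about 18 g, sitting loose in the tray's seat hole. It rolls out if the tray tips past about 30 degrees. (Origin turns with the ball: use ball_center.)
- ball_center (a point): Centre of the blue ball.
- dock: Grey drying dock, fixed. Origin: on the work surface under the middle of its plinth, y along the plinth. Plinth 100 x 170 x 30 mm; the tray lies centred on it (underside at 30 mm), axes along the dock's, so the ball is at dock y = +50 mm. The lever's pivot is at dock y = -107 mm, on a round white base 236 mm across, 12 mm high.
- lever (a joint): Lever angle about its vertical pivot, rad, counter-clockwise from above, -1.65 to 1.65. At 0 the knob end points to dock -y and its short tongue (12 mm wide, 40 mm long, 3 mm above the tray) overlaps the tray's end by 8 mm, barring its lift; 1 rad of swing either way clears it. Light friction (about 2 N at the knob), stays where left; nothing stops it at a seat.
- lever_hinge (a point): Point on the lever's vertical pivot axis, at 49 mm above the work surface.
- lever_knob (a point): Top centre of the lever's upright round red knob: 16 mm across, standing 46 mm tall above the lever bar, top 95 mm above the work surface, 78 mm from the pivot axis.
- lever_tip (a point): Point at the lever's red pointer, 95 mm from the pivot axis, on the same line as the knob, 41 mm above the work surface; it passes over the seats.
- green_seat: Green round detent seat, 28 mm across with a black dimple, fixed on the dock's round base, to one side of the lever (pointer is over it at a lever angle of 1.15 to 1.31, plus or minus); top at 34 mm above the work surface. Which side differs. Origin: its centre, on the round base. The lever's pointer belongs over it.
- grey_seat: Dark grey seat of the same size on the other side of the lever. Not used.
- model: Architectural model, fixed: white board 200 x 220 x 10 mm with black and white buildings up to 45 mm high. Origin: centre of its underside.
- model_plot (a point): Centre of the bare yellow round plot (56 mm across) in the middle of the model, 12 mm above the work surface.
- glue: Bystander: yellow glue bottle with red cap, 52 mm across, 160 mm tall.
- sticks: Bystander: white jar of wooden sticks, 50 mm across, 82 mm tall.
- tape: Bystander: roll of brown tape lying flat, 90 mm across, 24 mm high.
- house: Bystander: small black house model with white roof, 65 x 85 x 49 mm.
- tin: Bystander: red paint tin, 66 mm across, 100 mm tall.
- cutter: Bystander: yellow cutter knife lying flat, 160 mm long, 12 mm high.
- block: Bystander: wood block 60 x 90 x 35 mm.
There are look-alikes about, which are no part of the job. What is shaped like the ball but pink is not meant.

How it is judged:
By the outcome, as a careful person would: the job done as asked, in the order asked, and still so for the second after the job is handed in, while the arm keeps its last pose, push and grip.
It also fails if it takes over 69 s, if anything falls off the work surface, if the arm or the gripper's body presses on something with over 40 N, if the wrist force passes 120 N, or if a joint passes its speed limit or range.

### The arm

A 7-joint arm with a two-finger parallel gripper is mounted at the origin on the work surface. World frame = base frame: x ahead of the robot, y to its left, z up, the work surface at z = 0. Lengths are in mm, angles in rad, forces in N, time in s.
With the tool pointing down it reaches from about 425 to 875 mm from the base axis. Payload 4.7 kg.
Tool frame: the origin (TCP) lies between the finger pads; the fingertips stand 22 mm ahead of it and the grasp point (between the pads) lies 3 mm ahead of it; z points along the fingers, y is the line along which they close (so a half turn about z gives the same grasp; the last joint's range is limited). The gripper opens to 87 mm and grips with 3 to 60 N. Pads are 19 mm wide; open, the fingers measure 117 mm over their backs; the gripper's body (75 mm by 190 mm) begins 51 mm behind the grasp point.
Start: joints at [1.339, 0.321, -0.07, 1.45, 0.023, 1.371, -0.057], TCP at [158.145, -630.487, 244.587] pointing down, gripper open.
Joint ranges: [-2.86, 2.86], [-0.3, 2.09], [-1.38, 1.24], [0.06, 2.45], [-1.56, 4.7], [0.09, 2.05], [-2.69, 2.69]. Speed limits (rad/s): [2.57, 2.57, 3.14, 3.14, 3.14, 3.14, 3.14].

### API

Orientations are given as a unit quaternion [w, x, y, z].
In Python, from cell import robot, cams gives the robot as it stands.
- The arm moves only by the tool servo_tool, never from a script. Its argument "targets" is a list of rows, each a list of 2 entries, a list of its own where there are three numbers: the shift along the tool's x, y, z in m, then the turn about the tool's z in rad. A call has 1 to 12 rows; each row shifts and turns the commanded pose from where the row before left it, along the tool's axes as they then stand; what a row does not reach is not made up. A row lasts 1/12 s, in which the tool goes at most 41.7 mm and 7.16 degrees, less where a joint would pass 70% of its speed; a pose out of reach is approached as far as the arm can. A call is refused whole if a number of a shift passes 0.0417 or a number of a turn 0.125, either way. A call with a gripper value outside its range is refused whole. "jaw" is the opening, from 0 (shut) to 1 (fully open), set as the call begins (left out, the last holds). The fingers move at their own pace and stop on an object; "newtons" is the grip in N (left out, the last holds). Time passes only in rows, so rows that do not move let the fingers close. It gives the time, the measured TCP pose, the force, the opening and the grip force at its end, in the units of the state.
- robot.sense(): the state, without advancing time (a new reading comes with each control period).
- cams.grab_frame(name): name is "scene" or "top" or "wrist"; returns a dict with "image" (384x512x3 uint8, red, green, blue), "range_z" (384x512 float32, mm along the optical axis (not along the pixel's ray), 0 where there is no reading), "K" (3x3 intrinsics, pixels), "position" and "rotation" of the camera in the world. Camera axes: x right, y down, z forward; pixel columns grow to the right and rows downward; lengths in mm; the calibration is good to about 2 mm. The wrist camera is an equidistant fisheye: a pixel r from the principal point sees the ray r / f radians off the axis. A picture is of the moment at which its call begins.
- robot.close_job(): hands the job in; it is judged then, once.
The state is a dict: "t": time; "q": joint angles; "joint_vel": joint speeds; "effort": joint torques, N m; "eef_pos": TCP position; "ee_rot": TCP orientation; "ft_force": force on the tool from outside, world axes, zero at the start; "wrist_torque": the same for the moment, N m; "opening": opening from 0.0 (shut) to 1.0 (fully open); "grip_force": force on a finger pad.
Only numpy, scipy, OpenCV 4.12 (cv2) and the standard library are available. Lean on these libraries where they do the work, as an engineer would, in place of code of your own. Each camera call takes 0.05 s, during which the arm holds its last target. There are 200 camera calls.

## Working session

There is one attempt and no reset: what is moved stays moved. The work goes in short steps, Python scripts to look and compute and a tool call to move; the robot and the scene stay as the last step left them, time stands still between calls to the robot, and variables do not carry over. Pictures are saved under pics/ and viewed, at most 10 in all, crops included, and the job is handed in when it is done.

Besides the shell and the picture viewer there is one more tool, called after "Request:" by a JSON object that holds its "method" and its "body". servo_tool: Moves the arm, as the interface text tells. Its arguments: {"type":"object","properties":{"targets":{"type":"array","items":{"type":"array"}},"jaw":{"type":"number"},"newtons":{"type":"number"}},"required":["targets"]}

```bash
mkdir -p pics; ls; python3 - <<'E'
from cell import robot,cams
import cv2,numpy as np
for n in("scene","top"):
    f=cams.grab_frame(n); np.savez(f"pics/{n}0.npz",**f)
    cv2.imwrite(f"pics/{n}0.png",f["image"][:,:,::-1]); print(n,f["position"],f["rotation"],f["K"])
s=robot.sense();print(s)
E
```

```text
pics
scene [968.68170472 636.85132957 770.32074106] [-0.12917501  0.2982925   0.8714605  -0.36727646] [[347.37103612   0.         257.81800274]
 [  0.         347.37103612 191.23518783]
 [  0.           0.           1.        ]]
top [ 331.12152532  102.60788255 1065.35588612] [ 0.07058905 -0.66520259  0.73927188 -0.0774583 ] [[371.97818512   0.         254.46622896]
 [  0.         371.97818512 190.47344009]
 [  0.           0.           1.        ]]
{'t': 0.1, 'q': array([ 1.33909546,  0.32175885, -0.0701006 ,  1.45153853,  0.02258348,
        1.37078962, -0.05688556]), 'joint_vel': array([ 4.70371821e-04, -1.97681322e-03,  8.40510411e-04, -4.24505225e-03,
        9.10871556e-05,  1.15465909e-03,  1.56763927e-03]), 'effort': array([-2.09944765e-04, -4.92569840e+01, -4.05855132e-01, -3.13401318e+01,
       -6.41035382e-02,  3.93830391e-02,  7.17072635e-05]), 'eef_pos': array([ 158.02750006, -630.03470359,  243.57175325]), 'ee_rot': array([-8.42178629e-04,  9.92453587e-01,  1.22617902e-01, -1.39647671e-04]), 'ft_force': array([-0.57054343, -0.419846  ,  0.23643949]), 'wrist_torque': array([ 0.02020889, -0.01884571,  0.04756251]), 'grip_force': 0.0, 'opening': 0.998947203043662}
```

View pics/scene0.png

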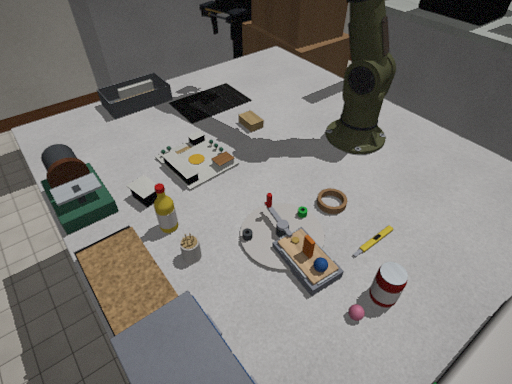

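View pics/top0.png

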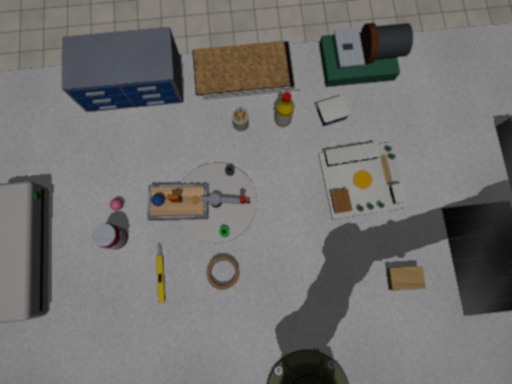

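The scene view shows the dock with the ball at about (320,264), the red knob at (268,200), the green seat at (303,211) and the plot at (196,159). In the top view the ball is at (158,200), handle (175,198), knob (245,199), green seat (224,231), grey seat (230,169), plot (362,179).

```bash
cat > h.py <<'E'
import numpy as np,cv2
from scipy.spatial.transform import Rotation as R
def rot(q): return R.from_quat(np.asarray(q),scalar_first=True)
def world(f):
    K=f["K"];v,u=np.mgrid[:384,:512];z=f["range_z"]
    p=np.stack([(u-K[0,2])/K[0,0]*z,(v-K[1,2])/K[1,1]*z,z],-1)
    return p@rot(f["rotation"]).as_matrix().T+f["position"]
def blob(f,lo,hi,box,W=None):
    W=world(f) if W is None else W
    h=cv2.cvtColor(f["image"],cv2.COLOR_RGB2HSV)
    m=cv2.inRange(h,np.array(lo),np.array(hi))>0
    b=np.zeros_like(m);b[box[1]:box[3],box[0]:box[2]]=1
    m&=b&(f["range_z"]>0)
    return W[m],np.argwhere(m)
E
python3 - <<'E'
from h import *
B={'top':dict(ball=((100,80,20),(130,255,255),(145,188,170,212)),handle=((3,150,90),(16,255,255),(165,188,185,208)),
 knob=((0,150,60),(8,255,255),(236,192,256,208)),green=((45,100,40),(80,255,255),(212,220,236,242)),
 plot=((15,120,100),(30,255,255),(348,165,378,193)),grey=((0,0,0),(180,255,70),(222,160,238,178))),
'scene':dict(ball=((100,80,20),(130,255,255),(308,252,334,275)),handle=((3,150,90),(16,255,255),(298,230,318,258)),
 knob=((0,150,60),(8,255,255),(260,190,276,210)),green=((45,100,40),(80,255,255),(292,202,312,220)),
 plot=((15,120,100),(30,255,255),(186,152,208,168)))}
for n in B:
    f=dict(np.load(f"pics/{n}0.npz"));W=world(f)
    for k,(lo,hi,box) in B[n].items():
        p,ix=blob(f,lo,hi,box,W)
        print(n,k,len(p),"mean",p.mean(0).round(1),"med",np.median(p,0).round(1),"min",p.min(0).round(),"max",p.max(0).round(), "px",ix.mean(0).round(1)[::-1])
E
```

```text
top ball 105 mean [545.8 347.5  67. ] med [546.  346.9  66.9] min [531. 334.  58.] max [562. 363.  75.] px [157.5 199.4]
top handle 57 mean [542.6 300.9  99.2] med [542.2 300.9 100.2] min [537. 286.  79.] max [550. 315. 105.] px [172.1 196.6]
top knob 33 mean [518.3 114.7  84.6] med [518.5 115.5  93.4] min [513. 102.  46.] max [526. 123.  99.] px [243.1 199.2]
top green 70 mean [443.8 177.1  34.6] med [443.7 177.   35. ] min [430. 166.  15.] max [459. 188.  39.] px [223.9 231.3]
top plot 256 mean [ 554.5 -235.6   12.4] med [ 554.  -236.3   12.5] min [ 529. -262.    7.] max [ 580. -209.   18.] px [362.4 179.3]
top grey 73 mean [619.7 145.5  32.5] med [618.9 145.1  34.2] min [606. 135.  -4.] max [646. 156.  40.] px [229.6 169.3]
scene ball 156 mean [554.4 356.7  64.6] med [555.4 357.7  65.7] min [520. 339.  41.] max [567. 370.  73.] px [320.4 264.3]
scene handle 49 mean [545.7 306.1  94.9] med [545.6 306.8 100.3] min [540. 289.  44.] max [553. 319. 103.] px [309.7 241.4]
scene knob 54 mean [524.6 122.6  78.5] med [525.3 123.7  81.8] min [515. 102.  48.] max [530. 128.  98.] px [268.5 199.6]
scene green 83 mean [448.  183.3  29.7] med [449.2 185.2  33.3] min [404. 155.  -2.] max [460. 195.  38.] px [301.9 211.8]
scene plot 122 mean [ 555.2 -234.2   12.3] med [ 555.9 -233.6   12.4] min [ 528. -260.    9.] max [ 582. -208.   16.] px [196.  158.6]
```

```bash
python3 - <<'E'
from h import *
from scipy.optimize import least_squares
fs={n:dict(np.load(f"pics/{n}0.npz")) for n in("top","scene")}
for n,f in fs.items():
    W=world(f)
    d=np.hypot(W[...,0]-543,W[...,1]-301)
    m=(W[...,2]>27)&(W[...,2]<48)&(d<110)&(W[...,1]>208)
    m=cv2.morphologyEx(m.astype(np.uint8),cv2.MORPH_CLOSE,np.ones((5,5)))>0
    p=W[m&(f["range_z"]>0)&(d<110)&(W[...,1]>208)&(W[...,2]>25)]
    r=cv2.minAreaRect(p[:,:2].astype(np.float32));print(n,"rect",len(p),r)
    hb=dict(top=(145,188,170,212),scene=(308,252,334,275))[n]
    b,_=blob(f,(100,80,20),(130,255,255),hb,W)
    s=least_squares(lambda c:np.linalg.norm(b-c,axis=1)-18,[548,349,53],loss='soft_l1').x;print("ball",s.round(1))
    # base disc: z 8..17
    m=(W[...,2]>7)&(W[...,2]<18)&(np.hypot(W[...,0]-535,W[...,1]-190)<140)
    q=W[m];hull=cv2.convexHull(q[:,:2].astype(np.float32));print("disc",cv2.minEnclosingCircle(hull))
    # edge based fit of disc: outer points per angle
    c=np.array([535,190.]);
    for _ in range(5):
        a=np.arctan2(*(q[:,:2]-c).T[::-1]);k=((a+np.pi)/(2*np.pi)*48).astype(int);rr=np.hypot(*(q[:,:2]-c).T)
        e=np.array([q[k==i][np.argmax(rr[k==i]),:2] for i in range(48) if (k==i).sum()>3 and rr[k==i].max()>95])
        c=least_squares(lambda x:np.hypot(*(e-x).T)-118,c,loss='soft_l1',f_scale=3).x
    print("disc fit",c.round(1),len(e),np.abs(np.hypot(*(e-c).T)-118).mean())
f=fs["top"];c=f["image"][130:260,120:275];cv2.imwrite("pics/crop1.png",cv2.resize(c[:,:,::-1],None,fx=5,fy=4.6,interpolation=cv2.INTER_CUBIC))
E
```

```text
top rect 1867 ((543.5093994140625, 296.5494384765625), (178.06617736816406, 100.65640258789062), 85.08646392822266)
ball [548.  350.5  53.6]
disc ((533.4873046875, 200.8450469970703), 123.94577026367188)
disc fit [534.3 194.9] 42 1.1105146289386565
scene rect 1902 ((545.6055908203125, 298.5946044921875), (179.3760528564453, 101.12664794921875), 84.5860366821289)
ball [549.1 351.9  53.8]
disc ((538.2413940429688, 202.75511169433594), 125.64422607421875)
disc fit [536.2 196.9] 40 1.488425625555088
```

View pics/crop1.png

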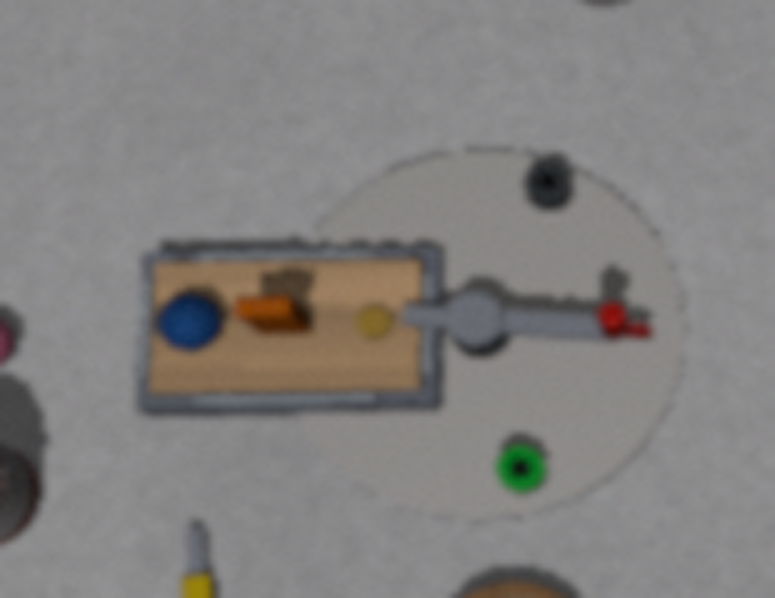

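Top crop: dock axis is about 5° off the world y axis, the lever is slightly clockwise of 0, the knob is near (612,318) and the green seat near (521,467). I now move toward the knob.

Request:
{"method": "servo_tool", "body": {"targets": [[[0.015,-0.01,0],0],[[0.0303,-0.0208,0],0],[[0.0303,-0.0208,0],0],[[0.0303,-0.0208,0],0],[[0.0303,-0.0208,0],0],[[0.0303,-0.0208,0],0],[[0.0303,-0.0208,0],0],[[0.0303,-0.0208,0],0],[[0.0303,-0.0208,0],0],[[0.0303,-0.0208,0],0],[[0.0303,-0.0208,0],0],[[0.03,-0.025,0],0]]}}

```text
t: 1.1
eef_pos: [437.2, -309.1, 244.2]
ee_rot: [0.0, 0.993, 0.122, -0.0]
ft_force: [0.4, -0.7, -0.1]
opening: 1.001
grip_force: 0.0
```

Request:
{"method": "servo_tool", "body": {"targets": [[[0.014,-0.0324,0.004],0],[[0.014,-0.0324,0.005],0],[[0.014,-0.0324,0.005],0],[[0.014,-0.0324,0.005],0],[[0.014,-0.0324,0.005],0],[[0.014,-0.0324,0.005],0],[[0.014,-0.0324,0.005],0],[[0.014,-0.0324,0.005],0],[[0.014,-0.0324,0.005],0],[[0.014,-0.0324,0.005],0],[[0.014,-0.0324,0.005],0],[[0.014,-0.02,0.005],0]]}}

```text
t: 2.1
eef_pos: [507.0, 99.9, 185.4]
ee_rot: [-0.0, 0.992, 0.124, -0.0]
ft_force: [0.4, -0.2, 0.5]
opening: 0.997
grip_force: 0.0
```

Request:
{"method": "servo_tool", "body": {"targets": [[[0,0,0],-0.113],[[0,0,0],-0.113],[[0,0,0],-0.113],[[0,0,0],-0.113],[[0,0,0],-0.113],[[0,0,0],-0.113],[[0,0,0],-0.113],[[0,0,0],-0.113],[[0,0,0],-0.113],[[0,0,0],-0.113],[[0,0,0],0],[[0,0,0],0]], "jaw": 0.6}}

```text
t: 3.1
eef_pos: [507.7, 95.7, 185.3]
ee_rot: [-0.0, 0.774, 0.634, -0.0]
ft_force: [-0.3, 0.3, -0.3]
opening: 0.599
grip_force: 0.0
```

```bash
cat >> h.py <<'E'
def project(f,P):
    p=rot(f["rotation"]).inv().apply(np.atleast_2d(P)-f["position"]);K=f["K"]
    return p[:,:2]/p[:,2:]*K[0,0]+K[:2,2]
def fish(f):  # world points of wrist fisheye, range along optical axis
    K=f["K"];v,u=np.mgrid[:384,:512];dx,dy=(u-K[0,2])/K[0,0],(v-K[1,2])/K[1,1];r=np.hypot(dx,dy)+1e-9
    z=f["range_z"];s=np.tan(np.minimum(r,1.5))/r
    return np.stack([dx*s*z,dy*s*z,z],-1)@rot(f["rotation"]).as_matrix().T+f["position"]
def go(s,xyz,yaw_y=None):  # shift in tool axes (mm) and tool-z turn to bring tool y to world angle yaw_y
    r=rot(s["ee_rot"]);y=r.as_matrix()[:,1];a=np.arctan2(y[1],y[0])
    t=None if yaw_y is None else round(-((yaw_y-a+np.pi/2)%np.pi-np.pi/2),3)
    return r.inv().apply(np.asarray(xyz)-s["eef_pos"]).round(1),"tooly deg",round(np.degrees(a),1),"turn",t
E
python3 - <<'E'
from h import *
from cell import robot,cams
f=cams.grab_frame("wrist");np.savez("pics/w1.npz",**f);cv2.imwrite("pics/w1.png",f["image"][:,:,::-1])
s=robot.sense();print(s["t"],s["eef_pos"],s["ft_force"],s["opening"]);print(go(s,[519,118,79],np.radians(-11)));print(f["K"],f["position"],f["rotation"])
W=fish(f)
for n,lo,hi in(("red",(0,150,60),(8,255,255)),("red2",(172,150,60),(180,255,255)),("green",(45,100,40),(80,255,255)),("blue",(100,120,30),(130,255,255)),("orange",(9,150,90),(17,255,255))):
    p,ix=blob(f,lo,hi,(0,0,512,384),W)
    if len(p):print(n,len(p),np.median(p,0).round(1),p.min(0).round(),p.max(0).round(),np.median(ix,0)[::-1])
    if n=="red":
        q=p[(p[:,2]>88)&(p[:,2]<102)];print("knobtop",len(q),q.mean(0) if len(q) else 0)
E
```

```text
3.15 [507.71970526  95.75753422 185.29537362] [-0.44787878 -0.08528351  0.50276889] 0.5994988702883398
(array([ 24. ,   6.7, 106.3]), 'tooly deg', np.float64(-11.4), 'turn', np.float64(-0.006))
[[297.31863964   0.         255.62580989]
 [  0.         297.31863964 189.37483963]
 [  0.           0.           1.        ]] [523.77273063 174.75597074 325.49613014] [ 0.14714422  0.9841414  -0.09793222 -0.01495219]
red 361 [520.9 122.4  94.4] [514. 112.  53.] [528. 127.  97.] [265. 167.]
knobtop 269 [520.91906255 120.05170268  94.4993789 ]
red2 9 [523.6 125.6  75.7] [514. 113.  54.] [527. 126.  94.] [266. 158.]
green 513 [447.5 179.   33.9] [431. 166.  14.] [459. 192.  36.] [180. 114.]
```

View pics/w1.png

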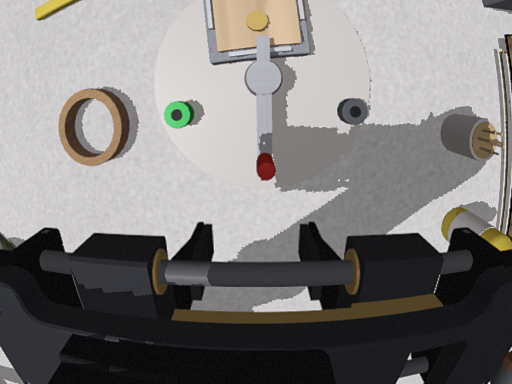

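The wrist view shows the knob at (265,167), the green seat at (179,114) and the hub at (264,77), and the jaw lines up with the knob.

Request:
{"method": "servo_tool", "body": {"targets": [[[0.013,0.004,0],0],[[0.0127,0.0039,0],0],[[0,0,0.015],0],[[0,0,0.02],0],[[0,0,0.02],0],[[0,0,0.02],0],[[0,0,0.018],0],[[0,0,0.012],0],[[0,0,0],0],[[0,0,0],0]]}}

```text
t: 3.98
eef_pos: [520.4, 119.6, 80.3]
ee_rot: [-0.0, 0.773, 0.635, -0.0]
ft_force: [-0.0, 0.6, 0.2]
opening: 0.599
grip_force: 0.0
```

Request:
{"method": "servo_tool", "body": {"targets": [[[0,0,0],0],[[0,0,0],0],[[0,0,0],0],[[0,0,0],0],[[0,0,0],0],[[0,0,0],0],[[0,0,0],0],[[0,0,0],0]], "jaw": 0, "newtons": 8}}

```text
t: 4.65
eef_pos: [520.8, 119.5, 80.7]
ee_rot: [0.0, 0.773, 0.635, 0.0]
ft_force: [-0.3, -0.1, 1.6]
opening: 0.181
grip_force: 8.0
```

```bash
python3 - <<'E'
from h import *
from cell import robot,cams
s=robot.sense();print(s["t"],s["eef_pos"],s["ft_force"],s["opening"],s["grip_force"])
f=dict(np.load("pics/w1.npz"));W=fish(f)
# hub top disc (around px 264,77), seats' tops
for n,(u,v,r) in dict(hub=(264,77,14),green=(179,114,16),grey=(352,111,16)).items():
    vv,uu=np.mgrid[:384,:512];m=(np.hypot(uu-u,vv-v)<r)&(f["range_z"]>0)
    p=W[m];print(n,len(p),p.mean(0).round(1),np.median(p,0).round(1));zt=np.percentile(p[:,2],90);q=p[abs(p[:,2]-zt)<4];print(" top",zt,len(q),cv2.minEnclosingCircle(q[:,:2].astype(np.float32)))
q=[]
E
```

```text
4.65 [520.80602937 119.48080024  80.69764041] [-0.25714391 -0.13241407  1.56534417] 0.18104368447775088 7.999960689685395
hub 607 [535.4 195.2  51.2] [535.4 195.2  51.2]
 top 52.14962988573971 607 ((535.4735107421875, 195.28628540039062), 13.010053634643555)
green 792 [445.6 179.1  29.1] [446.1 179.   33.7]
 top 35.02001698603766 573 ((444.4302062988281, 179.00369262695312), 13.986291885375977)
grey 789 [618.8 148.5  28.6] [618.  148.7  33.7]
 top 35.04104716871721 546 ((619.6060791015625, 148.07083129882812), 14.328749656677246)
```

Request:
{"method": "servo_tool", "body": {"targets": [[[0.0004,-0.0076,0],0.098],[[0.0004,-0.0076,0],0.098],[[0.0004,-0.0076,0],0.098],[[0.0004,-0.0076,0],0.098],[[0.0004,-0.0076,0],0.098],[[0.0004,-0.0076,0],0.098],[[0.0004,-0.0076,0],0.098],[[0.0004,-0.0076,0],0.098],[[0.0004,-0.0076,0],0.098],[[0.0004,-0.0076,0],0.098],[[0.0004,-0.0076,0],0.098],[[0.0004,-0.0076,0],0.098]]}}

```text
t: 5.65
eef_pos: [459.2, 179.6, 80.6]
ee_rot: [0.001, 0.995, 0.097, -0.001]
ft_force: [-1.4, -3.0, 3.8]
opening: 0.182
grip_force: 8.0
```

Request:
{"method": "servo_tool", "body": {"targets": [[[0,0,0],0],[[0,0,0],0],[[0,0,0],0],[[0,0,0],0]]}}

```text
t: 5.98
eef_pos: [459.1, 180.7, 80.6]
ee_rot: [-0.0, 0.995, 0.101, -0.001]
ft_force: [-4.7, 0.5, 5.6]
opening: 0.179
grip_force: 8.0
```

```bash
python3 - <<'E'
from h import *
from cell import robot,cams
s=robot.sense();print(s["t"],s["eef_pos"],s["ft_force"],s["opening"],s["grip_force"])
d=s["eef_pos"][:2]-[535.5,195.4];print(np.hypot(*d),np.degrees(np.arctan2(d[1],d[0])))
E
```

```text
5.9833 [459.06251512 180.70684029  80.55603696] [-4.68213732  0.454779    5.59760091] 0.17882160834806096 7.99982353295718
77.83686810892888 -169.1190678611142
```

Request:
{"method": "servo_tool", "body": {"targets": [[[0,0,0],0],[[0,0,0],0],[[0,0,0],0],[[0,0,0],0],[[0,0,0],0],[[0,0,-0.015],0],[[0,0,-0.03],0],[[0,0,-0.03],0],[[0,0,-0.025],0],[[0,0,0],0],[[0,0,0],0]], "jaw": 0.6}}

```text
t: 6.9
eef_pos: [460.9, 180.8, 181.9]
ee_rot: [0.0, 0.995, 0.1, 0.002]
ft_force: [0.5, 0.0, -0.4]
opening: 0.6
grip_force: 0.0
```

```bash
python3 - <<'E'
from h import *
from cell import robot,cams
f=cams.grab_frame("wrist");np.savez("pics/w2.npz",**f);cv2.imwrite("pics/w2.png",f["image"][:,:,::-1])
s=robot.sense();print(s["t"],s["eef_pos"],s["ft_force"])
print(go(s,[544.3,302,180],np.radians(-5)))
W=fish(f);p,ix=blob(f,(0,150,50),(8,255,255),(0,0,512,384),W)
q=p[(p[:,2]>88)&(p[:,2]<102)];print(len(q),q.mean(0))
d=q.mean(0)[:2]-[535.5,195.4];print(np.hypot(*d),np.degrees(np.arctan2(d[1],d[0])))
q=p[(p[:,2]>34)&(p[:,2]<46)];print("tip",len(q),q.mean(0) if len(q) else 0)
p,ix=blob(f,(45,100,40),(80,255,255),(0,0,512,384),W);print(p.mean(0),p.min(0),p.max(0))
E
```

```text
6.95 [459.86461955 180.31713599 180.45760784] [0.16513417 0.44385113 0.61403578]
(array([ 106.9, -102.5,    0.5]), 'tooly deg', np.float64(-78.6), 'turn', np.float64(-1.284))
308 [460.62247297 230.55674247  93.45125811]
82.720255050595 154.84885140277484
tip 0 0
[449.1754788  156.74822948  35.66207194] [ 433.1133999  -204.49522588   16.74276765] [471.8175794  192.03696579  92.58316304]
```

View pics/w2.png

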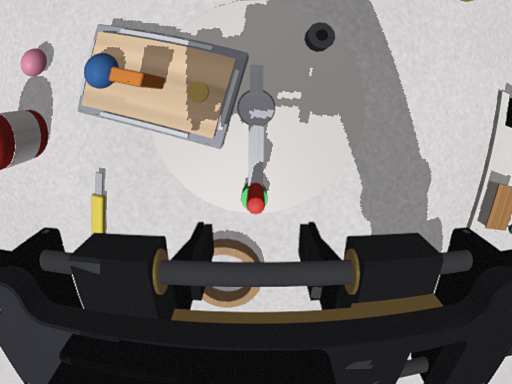

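The pointer end sits on the green seat at about (255,197), with green visible evenly on both sides. Next I go over the handle.

Request:
{"method": "servo_tool", "body": {"targets": [[[0.015,-0.0145,0],0],[[0.022,-0.021,0],0],[[0.025,-0.024,0],0],[[0.025,-0.024,0],0],[[0.02,-0.019,0],0],[[0,0,0],0]]}}

```text
t: 7.45
eef_pos: [544.4, 306.9, 177.6]
ee_rot: [-0.002, 0.995, 0.102, -0.002]
ft_force: [-1.4, -0.6, 0.2]
opening: 0.601
grip_force: 0.0
```

Request:
{"method": "servo_tool", "body": {"targets": [[[0,0,0],-0.107],[[0,0,0],-0.107],[[0,0,0],-0.107],[[0,0,0],-0.107],[[0,0,0],-0.107],[[0,0,0],-0.107],[[0,0,0],-0.107],[[0,0,0],-0.107],[[0,0,0],-0.107],[[0,0,0],-0.107],[[0,0,0],-0.107],[[0,0,0],-0.107]]}}

```text
t: 8.45
eef_pos: [543.3, 301.2, 178.6]
ee_rot: [-0.0, 0.735, 0.678, -0.002]
ft_force: [0.2, 0.1, 0.2]
opening: 0.603
grip_force: 0.0
```

```bash
python3 - <<'E'
from h import *
from cell import robot,cams
f=cams.grab_frame("wrist");np.savez("pics/w3.npz",**f);cv2.imwrite("pics/w3.png",f["image"][:,:,::-1])
s=robot.sense();print(s["t"],s["eef_pos"],s["ft_force"])
print(go(s,[544.5,302,83],np.radians(-5)))
W=fish(f);p,ix=blob(f,(3,130,60),(18,255,255),(0,0,512,384),W)
q=p[(p[:,2]>94)&(p[:,2]<105)&(np.hypot(p[:,0]-544,p[:,1]-302)<40)];print(len(q),q.mean(0),cv2.minAreaRect(q[:,:2].astype(np.float32)))
# lever check: red knob and green seat
p,ix=blob(f,(0,170,50),(8,255,255),(0,0,512,384),W);q=p[(p[:,2]>90)&(np.hypot(p[:,0]-459,p[:,1]-181)<25)];print("knob",len(q),q.mean(0) if len(q) else 0)
p,ix=blob(f,(100,120,30),(130,255,255),(0,0,512,384),W);print("ball",len(p),np.median(p,0))
E
```

```text
8.5 [543.27675063 301.1683089  178.49535088] [-0.27039406 -1.33898054  0.1030371 ]
(array([ 1.1,  1.4, 95.5]), 'tooly deg', np.float64(-4.4), 'turn', np.float64(0.01))
534 [544.36599803 303.58767081  99.8008818 ] ((544.3334350585938, 302.5755920410156), (29.216289520263672, 11.214386940002441), 85.67918395996094)
knob 0 0
ball 4415 [851.81545207 364.98702258  43.00327693]
```

View pics/w3.png

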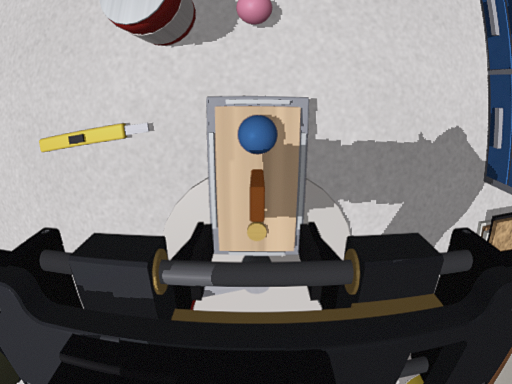

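The wrist view shows the handle at (257,195), between the jaws and aligned with them. I check the lever from the fixed cameras before descending.

```bash
python3 - <<'E'
from h import *
from cell import robot,cams
o=[]
for n,(u,v) in(("scene",(290,205)),("top",(224,225))):
    f=cams.grab_frame(n);o.append(cv2.resize(f["image"][v-30:v+30,u-40:u+40,::-1],(390,300),interpolation=cv2.INTER_CUBIC))
cv2.imwrite("pics/lev.png",np.hstack(o))
E
```

```text
(no output)
```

View pics/lev.png

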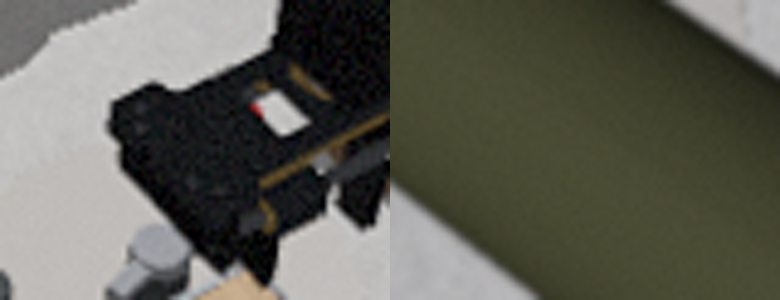

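Request:
{"method": "servo_tool", "body": {"targets": [[[0.0012,0.0012,0],0],[[0,0,0.012],0],[[0,0,0.018],0],[[0,0,0.02],0],[[0,0,0.018],0],[[0,0,0.015],0],[[0,0,0.0125],0],[[0,0,0],0],[[0,0,0],0],[[0,0,0],0]]}}

```text
t: 9.43
eef_pos: [546.0, 303.9, 85.8]
ee_rot: [0.0, 0.737, 0.676, 0.001]
ft_force: [0.1, -0.4, -0.1]
opening: 0.602
grip_force: 0.0
```

The arm hides the seat here, but the hub and bar direction agree with the earlier view. I centre the jaw and grip the handle.

Request:
{"method": "servo_tool", "body": {"targets": [[[-0.0012,-0.0014,0],0],[[0,0,0],0],[[0,0,0],0]]}}

```text
t: 9.68
eef_pos: [544.5, 302.4, 85.9]
ee_rot: [0.0, 0.737, 0.676, 0.001]
ft_force: [0.7, 0.2, 0.1]
opening: 0.599
grip_force: 0.0
```

Request:
{"method": "servo_tool", "body": {"targets": [[[0,0,0],0],[[0,0,0],0],[[0,0,0],0],[[0,0,0],0],[[0,0,0],0],[[0,0,0],0],[[0,0,0],0],[[0,0,0],0],[[0,0,0],0],[[0,0,0],0]], "jaw": 0, "newtons": 20}}

```text
t: 10.52
eef_pos: [544.1, 302.3, 85.0]
ee_rot: [0.0, 0.737, 0.676, -0.0]
ft_force: [-0.1, 1.0, 0.3]
opening: 0.136
grip_force: 20.0
```

Request:
{"method": "servo_tool", "body": {"targets": [[[0,0,-0.002],0],[[0,0,-0.004],0],[[0,0,-0.006],0],[[0,0,-0.008],0],[[0,0,-0.01],0],[[0,0,-0.012],0],[[0,0,-0.012],0],[[0,0,-0.012],0],[[0,0,-0.01],0],[[0,0,-0.008],0],[[0,0,-0.004],0],[[0,0,-0.002],0]]}}

```text
t: 11.52
eef_pos: [544.3, 302.4, 175.9]
ee_rot: [0.0, 0.737, 0.676, 0.0]
ft_force: [-0.3, 0.0, -0.6]
opening: 0.139
grip_force: 20.0
```

```bash
python3 - <<'E'
from h import *
from cell import robot,cams
f=cams.grab_frame("wrist");np.savez("pics/w4.npz",**f);cv2.imwrite("pics/w4.png",f["image"][:,:,::-1])
s=robot.sense();print(s["t"],s["eef_pos"],s["ft_force"],s["opening"],s["grip_force"])
W=fish(f);p,ix=blob(f,(100,120,30),(130,255,255),(200,60,320,200),W)
b=p[np.hypot(*(p[:,:2]-[549,351]).T)<40]
print(len(b),least_squares(lambda c:np.linalg.norm(b-c,axis=1)-18,[549,351,135],loss='soft_l1').x if 0 else b.max(0),b.mean(0))
E
```

```text
11.5667 [544.28832372 302.31906835 175.68056614] [ 0.44498395 -0.16831381 -1.47347781] 0.13829900130275447 19.99999664489824
2764 [565.53575848 369.60240485 163.36255666] [549.0030362  354.29198337 157.33017419]
```

View pics/w4.png

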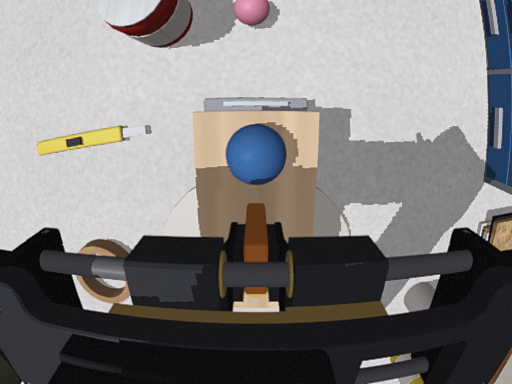

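The tray is lifted with the ball at (256,155) seated in its hole and the tray level. I carry it to the plot with gentle ramps.

Request:
{"method": "servo_tool", "body": {"targets": [[[-0.004,0.0004,0],0],[[-0.008,0.0008,0],0],[[-0.012,0.0012,0],0],[[-0.016,0.0016,0],0],[[-0.02,0.002,0],0],[[-0.024,0.0023,0],0],[[-0.028,0.0027,0],0],[[-0.03,0.0029,0],0],[[-0.03,0.0029,0],0],[[-0.03,0.0029,0],0],[[-0.03,0.0029,0],0],[[-0.03,0.0029,0],0]]}}

```text
t: 12.57
eef_pos: [545.9, 36.5, 174.4]
ee_rot: [-0.0, 0.737, 0.675, -0.001]
ft_force: [0.3, 0.0, -1.1]
opening: 0.135
grip_force: 20.0
```

Request:
{"method": "servo_tool", "body": {"targets": [[[-0.03,0.0029,0],0],[[-0.03,0.0029,0],0],[[-0.03,0.0029,0],0],[[-0.03,0.0029,0],0],[[-0.03,0.0029,0],0],[[-0.03,0.0029,0],0],[[-0.03,0.0029,0],0],[[-0.028,0.0027,0],0],[[-0.024,0.0023,0],0],[[-0.02,0.002,0],0],[[-0.016,0.0016,0],0],[[-0.012,0.0012,0],0]]}}

```text
t: 13.57
eef_pos: [548.7, -274.8, 174.3]
ee_rot: [-0.0, 0.738, 0.675, -0.0]
ft_force: [-0.7, -0.8, -2.0]
opening: 0.135
grip_force: 20.0
```

Request:
{"method": "servo_tool", "body": {"targets": [[[-0.008,0.0008,0],0],[[-0.005,0.0005,0],0],[[0,0,0],0],[[0,0,0],0],[[0,0,0],0],[[0,0,0],0],[[0,0,0],0]]}}

```text
t: 14.15
eef_pos: [550.2, -284.5, 175.2]
ee_rot: [0.0, 0.737, 0.676, -0.0]
ft_force: [1.1, 0.1, -0.7]
opening: 0.136
grip_force: 20.0
```

```bash
python3 - <<'E'
from h import *
from scipy.optimize import least_squares
from cell import robot,cams
s=robot.sense();print(s["t"],s["eef_pos"],s["ft_force"],s["opening"],s["grip_force"]);R0=rot(s["ee_rot"]).as_matrix();print(R0.round(3))
o=[]
for n in("scene","wrist","top"):
    f=cams.grab_frame(n);W=fish(f) if n=="wrist" else world(f)
    b,ix=blob(f,(100,110,25),(130,255,255),(0,0,512,384),W)
    b=b[(np.hypot(*(b[:,:2]-[555,-235]).T)<50)&(b[:,2]>100)]
    if len(b)>20:print(n,len(b),least_squares(lambda c:np.linalg.norm(b-c,axis=1)-18,[555,-235,135],loss='soft_l1').x.round(1))
    if n!="top":o.append(cv2.resize(f["image"][:,:,::-1],(400,300)) if n=="wrist" else cv2.resize(f["image"][100:250,140:340,::-1],(400,300)))
    if n=="wrist":
        p=W[(abs(W[...,2]-128)<8)&(np.hypot(W[...,0]-551,W[...,1]+285)<85)];A=np.c_[p[:,:2],np.ones(len(p))]
        print("tray plane",len(p),np.linalg.lstsq(A,p[:,2],rcond=None)[0][:2].round(3),p.mean(0).round(1))
cv2.imwrite("pics/end.png",np.hstack(o))
E
```

```text
14.15 [ 550.19683953 -284.49315296  175.20428947] [ 1.05804102  0.09946959 -0.71694163] 0.13643739457639262 19.999812438932025
[[ 0.085  0.996  0.   ]
 [ 0.996 -0.085 -0.   ]
 [-0.     0.    -1.   ]]
scene 84 [ 556.1 -235.1  144.4]
wrist 2777 [ 555.2 -229.9  171.2]
tray plane 11651 [-0.    -0.003] [ 552.7 -254.9  128.4]
top 112 [ 548.4 -226.5  171.1]
```

View pics/end.png

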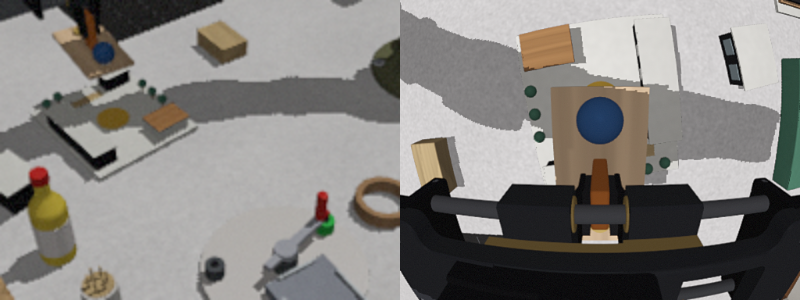

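The tray is level over the plot with the ball seated, underside at about 120 mm, so I lower it 8 mm and then verify the lever.

Request:
{"method": "servo_tool", "body": {"targets": [[[-0.0005,0.0003,0.002],0],[[0,0,0.003],0],[[0,0,0.002],0],[[0,0,0.001],0],[[0,0,0],0],[[0,0,0],0],[[0,0,0],0],[[0,0,0],0],[[0,0,0],0],[[0,0,0],0]]}}

```text
t: 15.13
eef_pos: [550.2, -286.0, 167.1]
ee_rot: [0.0, 0.737, 0.676, -0.0]
ft_force: [-0.3, 0.6, -1.3]
opening: 0.138
grip_force: 20.0
```

```bash
python3 - <<'E'
from h import *
from cell import robot,cams
s=robot.sense();print(s["t"],s["eef_pos"],s["joint_vel"].round(3))
f=cams.grab_frame("top");o=[cv2.resize(f["image"][195:255,185:265,::-1],(400,300),interpolation=cv2.INTER_CUBIC)]
W=world(f);p,ix=blob(f,(0,150,50),(8,255,255),(195,205,240,250),W);q=p[p[:,2]>88]
print("knob",len(q),q.mean(0).round(1))
for z in((38,46),):
    q=p[(p[:,2]>z[0]-4)&(p[:,2]<z[1])];print("tip",len(q),q.mean(0).round(1) if len(q) else 0)
d=np.array([np.cos(np.radians(-169.1)),np.sin(np.radians(-169.1))]);P=np.array([535.5,195.4])
print("expected knob,tip,green px",project(f,[[*(P+78*d),95],[*(P+95*d),41],[445,179,34]]).round(1))
f=cams.grab_frame("scene");o.append(cv2.resize(f["image"][180:240,255:335,::-1],(400,300),interpolation=cv2.INTER_CUBIC))
print("scene",project(f,[[*(P+78*d),95],[*(P+95*d),41],[445,179,34]]).round(1))
cv2.imwrite("pics/lev2.png",np.hstack(o))
E
```

```text
15.1333 [ 550.23350358 -286.00223924  167.13661205] [-0.    -0.001 -0.001 -0.    -0.    -0.001 -0.001]
knob 19 [456.1 178.2  95.4]
tip 0 0
expected knob,tip,green px [[220.2 223.3]
 [223.7 231.6]
 [223.2 230.9]]
scene [[300.6 197. ]
 [302.4 207.1]
 [301.8 209.5]]
```

View pics/lev2.png

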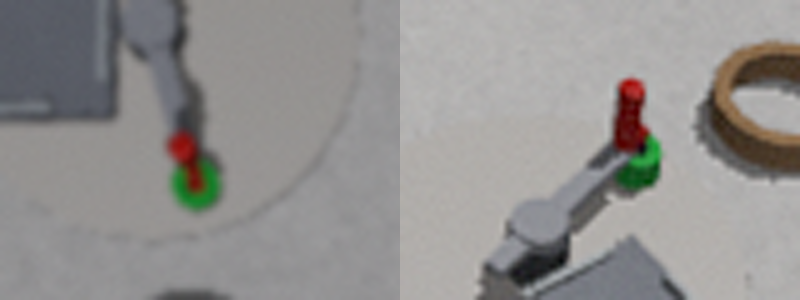

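The pointer tip is centred on the green seat at (197,183), and the tray is level and still at the goal, so I hand in.

```bash
python3 -c "
from cell import robot
print(robot.close_job())"
```

```text
the job is handed in; nothing more can be done
None
```

The job is handed in: the lever's pointer is over the green seat, and the gripper holds the tray level and still with the ball seated over the yellow plot, the tray's underside about 10 cm above it. It took about 15 s of the 69 s allowed; the judge's verdict was not shown.

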